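# Hold a power supply against the sprung stop for fastening

## Task

Pick up the black power supply, lay it flat and straight on the bed of the mounting fixture with one of its small ends between the two cheeks, and push that end against the sprung stop until the black pointer stands in the green band, never into the red. Keep it there with that steady push and finish while still holding it, so that a colleague can fasten the strap; leave everything else on the worktop where it is.

Things in the scene. Friction and masses are not known exactly. Their poses are not given: they have to be found in the camera images.
- brick_center (a point): Centre of the black power supply, a loose block 52 x 112 x 33 mm of about 0.2 kg (0.16 to 0.25). It starts flat on the worktop, its centre 16.5 mm up. Its x axis is across the 52 mm width (grasp it there), y along the 112 mm length, z up. Either small end may go to the stop. Carry it high: the centrifuge by the way is 166 mm high.
- fixture: Mounting fixture, fixed. Origin: on the worktop under the stop's front face at rest; x is the pressing direction (open tail to stop, roughly away from the robot), z up. Grey base plate 4 mm thick, x -150 to 130 mm, 110 mm wide. Beside the bed, where x is below -10 mm, nothing but 3 mm screw heads stands on it, so fingers have room there.
- bed (a point): Middle of the white raised bed's top, 12 mm above the worktop, at fixture x = -55, y = 0 mm; fixture axes. The bed is 44 mm wide (narrower than the power supply, so fingers pass beside it) and 170 mm long. On it the power supply's centre is 28.5 mm above the worktop, on the line y = 0, 56 mm behind the stop's face.
- cheeks (a point): Point midway between the two aluminium cheeks beside the stop, 17 mm above the worktop, at fixture x = 23, y = 0 mm; fixture axes. Inner faces at y = -32 and +32 mm, tops 30 mm above the worktop, x = 8 to 38 mm, with flared lead-ins that begin at x = -6 mm, there about 76 mm apart.
- scale (a point): Middle of the green band on top of the blue spring housing (x 45 to 125 mm, 56 mm wide, 52 mm high), at fixture x = 77, y = 0 mm; fixture axes. Bands in the order of pressing: white, green (10 mm long), red. The stop carries the pointer, a black bar across them, which rests 15 mm before this point.
- stop (a joint): How far the sprung stop is pushed in (m): 0 at rest, 0.030 at its end; it slides along the fixture's +x. Spring 0.6 N per mm from zero, friction 0.2 N. Pointer in the green band from 0.010 to 0.020 (6 to 12 N), in the red beyond 0.020. Let go, it springs back and pushes the power supply out.
- stop_face (a point): Middle of the stop's steel front face (60 mm wide, from 16 to 46 mm above the worktop, so this point is 31 mm up). Moves with the stop; at rest at x = 0, y = 0 of the fixture; its axes are the fixture's.
- notepad: Yellow block of sticky notes, 76 x 76 x 18 mm, origin under its middle; bystander, loose.
- calculator: Grey desk calculator, 115 x 70 x 15 mm (x, y, z), origin under its middle; bystander, loose.
- cleaner: Blue bottle with white nozzle, 44 mm across, 138 mm high, on the right behind the free front strip, origin under its middle; bystander, loose.
- blue_bottle: White dropper bottle with blue cap, 36 mm across, 97 mm high, on the right behind the free front strip, origin under its middle; bystander, loose.

How it is judged:
At the end, for the whole second after the job is handed in: Still held in the fingers: the supply flat on the bed (within 4 mm, tilt under 0.1 rad), straight (0.12 rad), within 10 mm of the centre line, its small end pressing the stop; the pointer still in the green band (stop pushed in 9.5 to 20.5 mm, 6 to 12 N) (value of joint stop between 0.0095 and 0.0205 m and velocity of joint stop between -0.006 and 0.006 m/s and contact force between brick and stop between 4.5 and 15 N and contact force between the fingers and brick above 2 N and linear speed of brick below 0.01 m/s and angle between brick_center's own z axis and vertical below 0.1 rad and angle between the y axis of brick_center and the x axis of fixture, either way round below 0.12 rad and y of brick_center in the frame of fixture between -0.01 and 0.01 m and z of brick_center in the frame of fixture between 0.025 and 0.0325 m); the arm keeps its last pose, push and grip.
It fails at once if the stop is pushed into the red band (more than 22 mm) (value of joint stop above 0.022 m).
It fails at once if a bystander is moved more than 25 mm (distance of any of notepad, calculator, cleaner, blue_bottle from where it was at the start of the episode above 0.025 m).
It also fails if it takes over 54 s, if anything falls off the work surface, if the arm or the gripper's body presses on something with over 40 N, if the wrist force passes 120 N, or if a joint passes its speed limit or range.

## Robot

A 6-joint arm with a two-finger parallel gripper is mounted at the origin on a cart in front of the work surface, level with it; the furniture and walls round the work are solid. World frame = base frame: x ahead of the robot, y to its left, z up, the work surface at z = 0. Lengths are in m, angles in rad, forces in N, time in s.
With the tool pointing down it reaches from about 0.375 to 0.9 m from the base axis. Payload 3.1 kg.
Tool frame: the origin (TCP) lies between the finger pads; the fingertips stand 25 mm ahead of it and the grasp point (between the pads) lies 6 mm ahead of it; x points along the fingers, y is the direction in which the jaws open and shut, and the axes are right-handed (so a half turn about x gives the same grasp; the last joint's range is limited). The gripper opens to 85 mm and grips with 20 to 120 N. Pads are 22 mm wide; open, the fingers measure 114 mm over their backs; the gripper's body (76 mm by 85 mm) begins 54 mm behind the grasp point. The pads swing forward as they close: fully open they stand 13 mm farther back than shut.
Start: joints at [1.167, 0.527, 1.433, -0, 1.181, -0.178], TCP at [0.14, 0.609, 0.256] pointing down, gripper open.
Joint ranges: [-3.08, 3.08], [-0.75, 2.2], [0.22, 2.44], [-1.43, 4.57], [0, 2.65], [-2.85, 2.85]. Speed limits (rad/s): [2.79, 2.79, 3.14, 3.14, 3.14, 3.14].

## Interface

Orientations are given as a unit quaternion [x, y, z, w].
In Python, from station import manip, viewer, workorder gives the robot as it stands.
- The arm moves only by the shell command python3 -m crank 'ROWS' [FORCE]. ROWS is JSON, one flat list of numbers, 5 for each row, row after row: the opening, from 0 (shut) to 1 (fully open), then the shift along the world's x, y, z in mm, then the turn about the world's z in rad. A call has 1 to 10 rows; each row is the pose to reach, as a shift and turn from the pose commanded when the call began; what a row does not reach only later rows make up. A row lasts 1/8 s, in which the tool goes at most 62.5 mm and 10.7 degrees, less where a joint would pass 70% of its speed; a pose out of reach is approached as far as the arm can. A call with a gripper value outside its range is refused whole. The fingers move at their own pace and stop on an object; FORCE is the grip in N (left out, the last holds). Time passes only in rows, so rows that repeat a pose let the fingers close. It gives the time, the measured TCP pose, the force and the opening at its end, in the units of the state.
- manip.sense(): the state, without advancing time (a new reading comes with each control period).
- viewer.snapshot(name): name is "scene" or "top" or "wrist"; returns a dict with "img" (384x512x3 uint8, red, green, blue), "range_z" (384x512 float32, m along the optical axis (not along the pixel's ray), 0 where there is no reading), "fx", "fy", "cx", "cy" (pixels), "origin" and "attitude" of the camera in the world. Camera axes: x right, y down, z forward; pixel columns grow to the right and rows downward; lengths in m; the calibration is good to about 2 mm. A picture is of the moment at which its call begins.
- workorder.sign_off(): hands the job in, once; it reports no verdict.
The state is a dict: "t": time; "q": joint angles; "qd": joint speeds; "tau": joint torques, N m; "tcp_pos": TCP position; "tool_rot": TCP orientation; "force": force on the tool from outside, world axes, zero at the start; "ft_torque": the same for the moment, N m; "finger_gap": opening from 0.0 (shut) to 1.0 (fully open).
Only numpy, scipy, OpenCV 4.12 (cv2) and the standard library are available. Lean on these libraries where they do the work, as an engineer would, in place of code of your own. Each camera call takes 0.05 s, during which the arm holds its last target.

## Working session

There is one attempt and no reset: what is moved stays moved. The work goes in short steps, Python scripts to look and compute and a shell command to move; the robot and the scene stay as the last step left them, time stands still between calls to the robot, and variables do not carry over. Pictures are saved under pics/ and viewed, and the job is handed in when it is done.

```bash
mkdir -p pics; ls; cat > h.py <<'E'
import numpy as np, cv2
from scipy.spatial.transform import Rotation as R
from station import manip, viewer, workorder
def snap(n,f):
    s=viewer.snapshot(n); cv2.imwrite('pics/'+f,s['img'][:,:,::-1]); 
    np.savez('pics/'+f[:-4]+'.npz',**{k:np.array(v) for k,v in s.items()}); return s
def rot(s):
    a=np.array(s['attitude']); return a if a.shape==(3,3) else R.from_quat(a).as_matrix()
def ray(s,u,v,z):
    d=rot(s)@np.array([(u-s['cx'])/s['fx'],(v-s['cy'])/s['fy'],1.]); o=np.array(s['origin'])
    return o+d*(z-o[2])/d[2]
def cloud(s):
    z=s['range_z']; v,u=np.mgrid[:z.shape[0],:z.shape[1]]
    p=np.stack([(u-s['cx'])/s['fx']*z,(v-s['cy'])/s['fy']*z,z],-1)
    p=p@rot(s).T+np.array(s['origin']); p[z==0]=np.nan; return p
E
python3 - <<'E'
from h import *
st=manip.sense(); print({k:np.round(v,3) for k,v in st.items()})
for n in ['scene','top']:
    s=snap(n,n+'0.png'); print(n,s['origin'],s['attitude'],s['fx'],s['cx'])
E
```

```text
pics
{'t': np.float64(0.0), 'q': array([ 1.167,  0.528,  1.434, -0.   ,  1.181, -0.178]), 'qd': array([ 0.001, -0.   ,  0.001,  0.001,  0.   , -0.001]), 'tau': array([-0.0000e+00, -4.4235e+01, -1.7803e+01, -0.0000e+00,  8.0000e-03,
       -0.0000e+00]), 'tcp_pos': array([0.14 , 0.609, 0.255]), 'tool_rot': array([ 0.079,  0.703, -0.08 ,  0.702]), 'force': array([-0.075,  0.665,  0.402]), 'ft_torque': array([ 0.031, -0.028,  0.015]), 'finger_gap': np.float64(0.999)}
scene [-0.32448898 -0.84737282  0.6813481 ] [ 0.77928675 -0.33796115  0.21848291 -0.48037449] 438.32297097224324 254.7216313608862
top [ 0.50824567 -0.05868234  1.25906559] [ 0.70938192 -0.7046682   0.00901708 -0.01177761] 397.4888089750415 257.13120795950886
```

View pics/scene0.png

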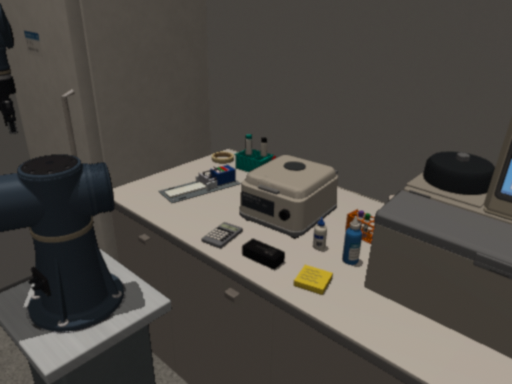

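View pics/top0.png

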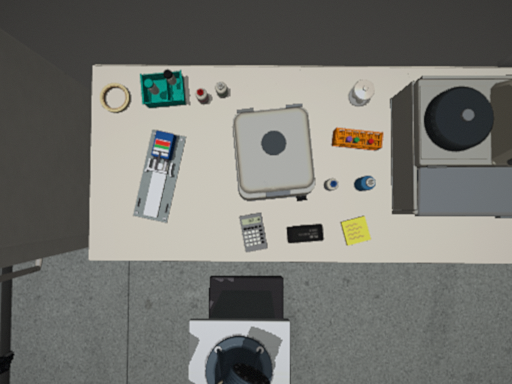

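The top view shows the brick at about (305,233), with the fixture on the left at (135–185, 130–220) and the centrifuge between them. Next I'll measure both.

```bash
python3 - <<'E'
from h import *
s=dict(np.load('pics/top0.npz')); im=s['img']; P=cloud(s)
c=im[120:230,125:195][:,:,::-1]; cv2.imwrite('pics/fix.png',cv2.resize(c,None,fx=7,fy=5.4,interpolation=cv2.INTER_NEAREST) if 0 else cv2.resize(c,None,fx=5,fy=5,interpolation=cv2.INTER_NEAREST))
c=im[200:260,230:380][:,:,::-1]; cv2.imwrite('pics/br.png',cv2.resize(c,None,fx=5,fy=5,interpolation=cv2.INTER_NEAREST))
# brick
m=np.zeros(im.shape[:2],np.uint8); m[215:250,275:335]=((im.max(2)<70)[215:250,275:335])*255
cn=max(cv2.findContours(m,0,2)[0],key=cv2.contourArea)
r=cv2.minAreaRect(cn); bx=cv2.boxPoints(r); print('brick px',r,'med z',np.nanmedian(P[m>0][:,2]))
w=np.array([ray(s,u,v,.033) for u,v in bx]); print(w.round(4),w.mean(0), np.linalg.norm(np.diff(w,axis=0),axis=1))
# blue housing
hsv=cv2.cvtColor(im,cv2.COLOR_RGB2HSV)
print('green/red'); 
for n,lo,hi in [('green',40,85),('blue',100,130)]:
    m=((hsv[...,0]>lo)&(hsv[...,0]<hi)&(hsv[...,1]>110)&(hsv[...,2]>50)).astype(np.uint8); m[:125]=0;m[225:]=0;m[:,:130]=0;m[:,195:]=0
    v,u=np.nonzero(m); print(n,len(u),u.mean(),v.mean(),np.nanmedian(P[m>0][:,2]), ray(s,u.mean(),v.mean(),.052))
# white bed
m=((hsv[...,1]<40)&(hsv[...,2]>200)).astype(np.uint8)
m[:150]=0;m[222:]=0;m[:,:130]=0;m[:,190:]=0
cn=max(cv2.findContours(m,0,2)[0],key=cv2.contourArea);r=cv2.minAreaRect(cn);print('bed',r)
E
```

```text
brick px ((304.49658203125, 232.95863342285156), (16.110824584960938, 35.04520034790039), 85.2363510131836) med z 0.03304598706970707
[[ 0.4482 -0.1444  0.033 ]
 [ 0.4579 -0.2518  0.033 ]
 [ 0.4087 -0.256   0.033 ]
 [ 0.399  -0.1487  0.033 ]] [ 0.42845062 -0.20024138  0.033     ] [0.10784215 0.04941985 0.10771309]
green/red
green 30 161.33333333333334 146.53333333333333 0.053620217288926186 [0.68975656 0.23949777 0.052     ]
blue 202 164.05445544554456 141.35148514851485 0.05139665978121388 [0.70569017 0.23140236 0.052     ]
bed ((178.5, 185.5), (71.0, 21.0), 90.0)
```

View pics/fix.png

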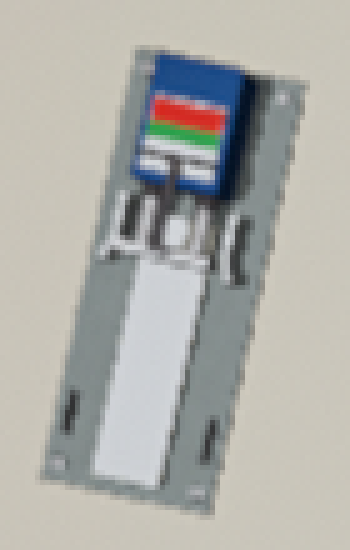

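View pics/br.png

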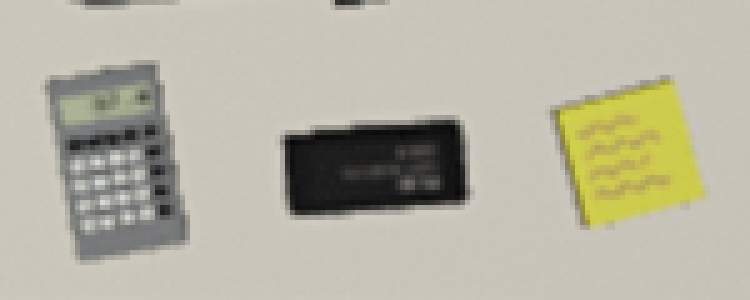

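```bash
python3 - <<'E'
from h import *
s=dict(np.load('pics/top0.npz'))
cr=np.array([[135,47],[308,82],[212,513],[42,478]]); px=(cr+.5)/5-.5+[125,120]
w=np.array([ray(s,u,v,.004) for u,v in px])[:,:2]; print(w.round(4), np.linalg.norm(np.roll(w,-1,0)-w,axis=1))
f=(w[0]+w[1])/2; b=(w[2]+w[3])/2; d=(f-b)/np.linalg.norm(f-b); a=np.arctan2(d[1],d[0]); c=w.mean(0)
print('ang',a,'center',c,'origin',c+10e-3*d)
# other: green, bed ends, housing
for n,p,z in [('bed BL',(93,475),.012),('bed BR',(160,487),.012),('greenL',(147,128),.052),('greenR',(219,140),.052),('houseTL',(157,55),.052),('houseTR',(247,69),.052)]:
    p=(np.array(p)+.5)/5-.5+[125,120]; q=ray(s,*p,z)[:2]-(c+.01*d); print(n,(q@d*1e3).round(1),((-q[0]*d[1]+q[1]*d[0])*1e3).round(1))
m=R.from_quat(manip.sense()['tool_rot']).as_matrix(); print(m.round(3),np.arctan2(m[1,1],m[0,1]))
# depth edge scan for plate/housing
P=cloud(s)
q=P[...,:2]-(c+.01*d); X=q@d; Y=-q[...,0]*d[1]+q[...,1]*d[0]
mk=(P[...,2]>.045)&(P[...,2]<.06)&(abs(Y)<.05)&(X>.03)&(X<.15)
print('housing depth X',np.nanpercentile(X[mk],[2,98]),'Y',np.percentile(Y[mk],[2,50,98]))
mk=(P[...,2]>.007)&(P[...,2]<.02)&(abs(Y)<.04)&(X>-.16)&(X<-.02)
print('bed depth X',np.percentile(X[mk],[2,98]),'Y',np.percentile(Y[mk],[2,50,98]),np.polyfit(X[mk],Y[mk],1))
E
```

```text
[[0.7527 0.2831]
 [0.731  0.1728]
 [0.4574 0.2301]
 [0.4787 0.3379]] [0.11239861 0.27958981 0.10984631 0.27942854]
ang -0.2020201831319898 center [0.60496634 0.25598292] origin [0.61476297 0.25397643]
bed BL -140.9 21.5
bed BR -139.6 -21.2
greenL 75.7 23.7
greenR 77.6 -21.0
houseTL 120.8 27.3
houseTR 123.7 -28.4
[[-0.001  0.224  0.975]
 [-0.002  0.975 -0.224]
 [-1.    -0.002 -0.   ]] 1.3450134766563868
housing depth X [0.04602223 0.12358121] Y [-0.02752683 -0.00207589  0.02645632]
bed depth X [-0.13811464 -0.02245794] Y [-0.03364053 -0.0002645   0.03089903] [-0.02715558 -0.00250007]
```

Fixture origin is at about (0.615, 0.254) at an angle of -0.202 rad. The plate measures 279.6 x 111 mm against the given 280 x 110, and the green band and housing fall where they should. The brick centre is at (0.4285, -0.200), with its long axis 0.09 rad off world y. Next I'll check the centrifuge clearance and move.

```bash
python3 - <<'E'
from h import *
s=dict(np.load('pics/top0.npz')); P=cloud(s)
mk=(P[...,2]>.05)&(P[...,1]<-.13)&(P[...,1]>-.3)&(P[...,0]>.4)
print('centrifuge front x',np.sort(P[mk][:,0])[[0,5,20,50]].round(3), P[mk][np.argsort(P[mk][:,0])[:5]].round(3))
E
python3 -m crank '[0.8,100,-100,0,-0.3,0.8,200,-200,0,-0.6,0.8,290,-300,0,-0.9,0.8,290,-300,0,-0.9,0.8,290,-300,0,-0.9,0.8,290,-300,0,-0.9,0.8,290,-300,0,-0.9]'
python3 -m crank '[0.8,0,-509,0,-0.355,0.8,0,-509,0,-0.355,0.8,0,-509,0,-0.355,0.8,0,-509,0,-0.355,0.8,0,-509,0,-0.355,0.8,0,-509,0,-0.355,0.8,0,-509,0,-0.355,0.8,0,-509,0,-0.355,0.8,0,-509,0,-0.355,0.8,0,-509,0,-0.355]'
```

```text
centrifuge front x [0.529 0.531 0.534 0.541] [[ 0.529 -0.182  0.1  ]
 [ 0.529 -0.177  0.097]
 [ 0.529 -0.179  0.097]
 [ 0.529 -0.185  0.099]
 [ 0.529 -0.171  0.09 ]]
t: 0.98
tcp_pos: [0.4315, 0.3069, 0.2561]
tool_rot: [0.378, 0.598, -0.378, 0.598]
force: [0.4, 0.2, -0.3]
finger_gap: 0.799
t: 2.22
tcp_pos: [0.4294, -0.1999, 0.2559]
tool_rot: [0.478, 0.522, -0.477, 0.521]
force: [0.1, -0.2, -0.2]
finger_gap: 0.802
```

```bash
python3 - <<'E'
from h import *
s=snap('wrist','w1.png'); im=s['img']; P=cloud(s)
m=R.from_quat(manip.sense()['tool_rot']).as_matrix(); print('yaw',np.arctan2(m[1,1],m[0,1]),manip.sense()['tcp_pos'])
print(s['origin'],s['fx'])
mk=(P[...,2]>.026)&(P[...,2]<.042)&(abs(P[...,0]-.43)<.06)&(abs(P[...,1]+.2)<.1)&(im.max(2)<130)
mk=mk.astype(np.uint8)*255; cn=max(cv2.findContours(mk,0,2)[0],key=cv2.contourArea); r=cv2.minAreaRect(cn)
bx=cv2.boxPoints(r); w=np.array([ray(s,u,v,.033) for u,v in bx]); print(r);print(w.round(4),w.mean(0),np.linalg.norm(np.diff(w,axis=0),axis=1))
E
```

```text
yaw 0.08988999534789495 [ 0.42925716 -0.19872219  0.25586185]
[ 0.42318007 -0.12908835  0.37279883] 273.3960855220553
((253.0, 172.99996948242188), (39.99999237060547, 83.99998474121094), 0.0)
[[ 0.4044 -0.2586  0.033 ]
 [ 0.3972 -0.1504  0.033 ]
 [ 0.4455 -0.146   0.033 ]
 [ 0.4571 -0.2538  0.033 ]] [ 0.42603766 -0.20221139  0.033     ] [0.10846309 0.04847806 0.10843496]
```

View pics/w1.png

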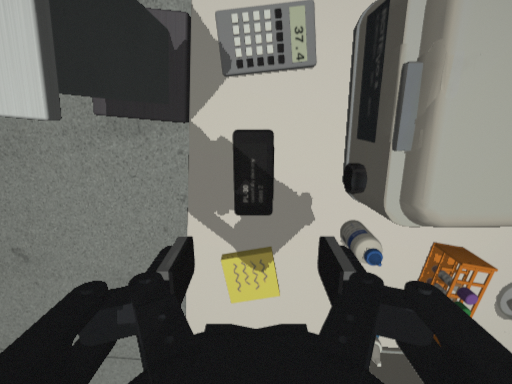

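The wrist view shows the brick at (253,173), square with the jaws and centred between the fingers (180 and 330). Descending.

```bash
python3 -m crank '[0.8,-2,-2,-60,0,0.8,-2,-2,-115,0,0.8,-2,-2,-165,0,0.8,-2,-2,-190,0,0.8,-2,-2,-205,0,0.8,-2,-2,-217,0,0.8,-2,-2,-228,0,0.8,-2,-2,-228,0]' && python3 -m crank '[0.5,0,0,0,0,0.4,0,0,0,0,0.4,0,0,0,0,0.4,0,0,0,0,0.4,0,0,0,0,0.4,0,0,0,0]' 60
python3 -m crank '[0.4,0,0,20,0,0.4,0,0,60,0,0.4,0,0,60,0]'
python3 - <<'E'
from h import *
s=snap('wrist','w2.png'); s=snap('scene','s2.png')
cv2.imwrite('pics/s2c.png',cv2.resize(s['img'][200:300,180:360,::-1],None,fx=4,fy=4))
E
```

```text
t: 3.28
tcp_pos: [0.4279, -0.2018, 0.0281]
tool_rot: [0.477, 0.522, -0.477, 0.522]
force: [0.2, -0.6, -0.0]
finger_gap: 0.802
t: 4.03
tcp_pos: [0.428, -0.2021, 0.0291]
tool_rot: [0.477, 0.522, -0.477, 0.522]
force: [-1.0, 0.3, 6.3]
finger_gap: 0.601
t: 4.4
tcp_pos: [0.4293, -0.203, 0.0904]
tool_rot: [0.477, 0.52, -0.477, 0.524]
force: [0.3, -0.3, -2.0]
finger_gap: 0.596
```

View pics/w2.png

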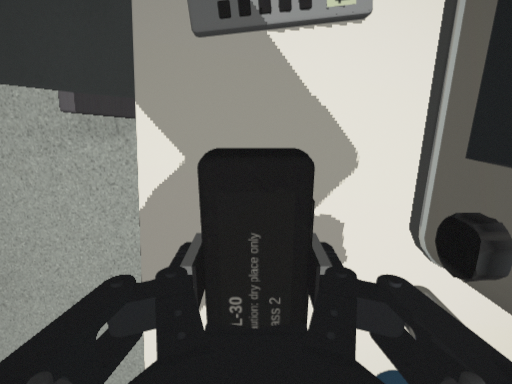

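View pics/s2c.png

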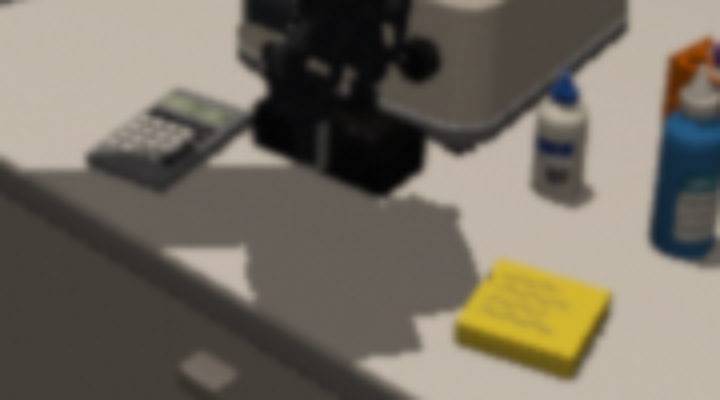

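The brick is held flat. I'll raise it, then carry it over.

```bash
python3 -m crank '[0.4,0,0,50,0,0.4,0,0,100,0,0.4,0,0,150,0,0.4,0,0,200,0,0.4,0,0,200,0]' && python3 -m crank '[0.4,12,50,0,0.14,0.4,24,100,0,0.28,0.4,36,150,0,0.42,0.4,48,200,0,0.56,0.4,60,250,0,0.70,0.4,72,300,0,0.84,0.4,84,350,0,0.98,0.4,96,400,0,1.12,0.4,108,450,0,1.24,0.4,112,472,0,1.279]' && python3 -m crank '[0.4,0,0,-50,0,0.4,0,0,-100,0,0.4,0,0,-150,0,0.4,0,0,-170,0,0.4,0,0,-170,0,0.4,0,0,-170,0]'
python3 - <<'E'
from h import *
st=manip.sense(); m=R.from_quat(st['tool_rot']).as_matrix(); print('yaw',np.arctan2(m[1,1],m[0,1]),m.round(3).tolist(),st['tcp_pos'])
s=snap('wrist','w3.png'); s=snap('top','t3.png')
cv2.imwrite('pics/t3c.png',cv2.resize(s['img'][110:240,120:220,::-1],None,fx=4,fy=4))
E
```

```text
t: 5.12
tcp_pos: [0.4295, -0.2031, 0.2906]
tool_rot: [0.477, 0.52, -0.477, 0.524]
force: [-0.0, -0.0, -1.9]
finger_gap: 0.598
t: 6.38
tcp_pos: [0.539, 0.2722, 0.2847]
tool_rot: [0.069, 0.705, -0.071, 0.702]
force: [-0.8, -1.4, -1.2]
finger_gap: 0.597
t: 7.12
tcp_pos: [0.5401, 0.2698, 0.1183]
tool_rot: [0.071, 0.703, -0.071, 0.703]
force: [-0.6, -1.0, -1.4]
finger_gap: 0.595
yaw 1.3684222640284007 [[-0.0, 0.201, 0.98], [-0.0, 0.98, -0.201], [-1.0, -0.0, 0.0]] [0.54013266 0.26976081 0.11829174]
```

View pics/w3.png

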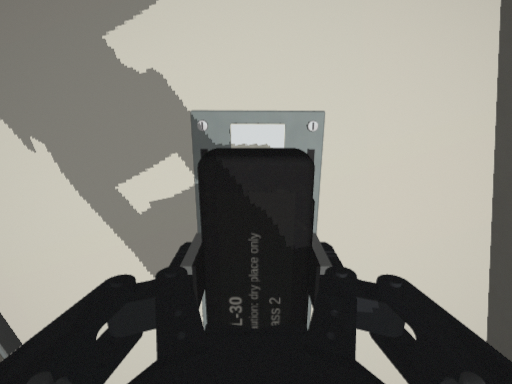

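View pics/t3c.png

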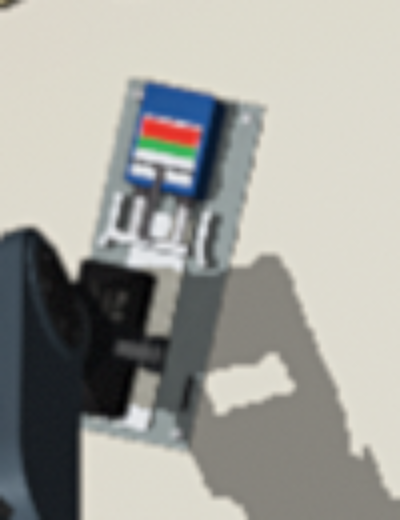

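Wrist view: the brick spans columns 199–313, squarely over the fixture, whose plate tail edge spans 192–325 at row 111, with the bed at 231–285. I'll refine the lateral alignment from this.

```bash
python3 - <<'E'
from h import *
s=dict(np.load('pics/w3.npz')); t=np.array([.54013,.26976])
a=-.202; d=np.array([np.cos(a),np.sin(a)]); n=np.array([-d[1],d[0]]); o=np.array([.61476,.25398])
def f(u,v,z): q=ray(s,u,v,z)[:2]-o; return (q@d*1e3).round(1),(q@n*1e3).round(1)
for nm,u,v,z in [('plate L',191.5,110.5,.004),('plate R',324.5,110.5,.004),('screwL',202,126,.006),('screwR',313,126,.006),('bedL',230.5,123.5,.012),('bedR',285.5,123.5,.012)]: print(nm,f(u,v,z))
P=cloud(s)
m=(s['img'].max(2)<80); 
zt=np.nanmedian(P[170:220,220:290,2]); print('brick top z',zt, 'left/right slope', np.nanmean(P[170:220,215:235,2])-np.nanmean(P[170:220,275:295,2]),'fore/aft',np.nanmean(P[160:175,220:290,2]),np.nanmean(P[235:250,250:290,2]))
for v in (175,200,225): 
    u=np.where(abs(P[v,:,2]-zt)<.006)[0]; u=u[(u>180)&(u<330)]; print(v,u.min(),u.max(),f(u.min(),v,zt),f(u.max(),v,zt))
print('end',f(256,148.5,zt)); q=t-o; print('tcp',q@d*1e3,q@n*1e3)
E
```

```text
plate L (np.float64(-151.0), np.float64(-52.2))
plate R (np.float64(-151.1), np.float64(55.3))
screwL (np.float64(-139.0), np.float64(-44.0))
screwR (np.float64(-139.1), np.float64(46.3))
bedL (np.float64(-141.2), np.float64(-20.2))
bedR (np.float64(-141.2), np.float64(23.2))
brick top z 0.12168599243460937 left/right slope -4.1037308871630374e-05 fore/aft 0.12137077588432282 0.12181112518578613
175 198 313 (np.float64(-123.5), np.float64(-24.7)) (np.float64(-123.5), np.float64(24.0))
200 199 313 (np.float64(-112.4), np.float64(-25.0)) (np.float64(-112.4), np.float64(24.6))
225 201 312 (np.float64(-100.7), np.float64(-24.7)) (np.float64(-100.7), np.float64(24.9))
end (np.float64(-134.7), np.float64(-0.2))
tcp -76.2784957055778 0.48620252379760176
```

```bash
python3 -m crank '[0.4,0.2,1.2,-25,0,0.4,0.2,1.2,-50,0,0.4,0.2,1.2,-62,0,0.4,0.2,1.2,-70,0,0.4,0.2,1.2,-73,0,0.4,0.2,1.2,-75,0,0.4,0.2,1.2,-75,0]' && python3 -m crank '[0.4,0,0,-0.5,0,0.4,0,0,-1,0,0.4,0,0,-1,0]'
```

```text
t: 8.1
tcp_pos: [0.5403, 0.2714, 0.0437]
tool_rot: [0.071, 0.703, -0.071, 0.704]
force: [-1.1, 0.2, -0.3]
finger_gap: 0.594
t: 8.48
tcp_pos: [0.5401, 0.2713, 0.0424]
tool_rot: [0.071, 0.703, -0.071, 0.704]
force: [-0.2, -0.3, -2.2]
finger_gap: 0.595
```

```bash
python3 -m crank '[0.4,0,0,-0.5,0,0.4,0,0,-1,0,0.4,0,0,-1,0,0.4,0,0,-1,0]'; python3 - <<'E'
from h import *
fs=[]
s=snap('wrist','w4.png'); P=cloud(s); zt=np.nanmedian(P[170:220,220:290,2]); print(zt, manip.sense()['tcp_pos'],manip.sense()['force'])
E
```

```text
t: 8.98
tcp_pos: [0.5401, 0.2713, 0.0413]
tool_rot: [0.071, 0.704, -0.071, 0.703]
force: [0.2, 0.2, -2.9]
finger_gap: 0.597
0.044669004987138994 [0.54010061 0.27129894 0.04130056] [ 0.32558806  0.76614613 -1.67316401]
```

View pics/w4.png

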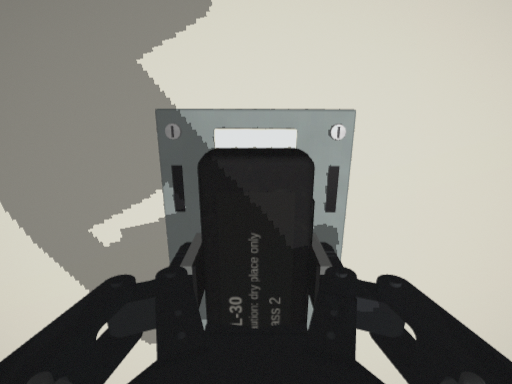

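The brick, at columns 199–313, is centred on the plate (156–355) and the bed (214–297). It's almost touching down.

```bash
python3 -m crank '[0.4,0,0,-0.5,0,0.4,0,0,-1,0,0.4,0,0,-1,0,0.4,0,0,-1,0]';python3 -m crank '[0.4,0,0,-0.5,0,0.4,0,0,-0.5,0,0.4,0,0,-0.5,0]'
```

```text
t: 9.52
tcp_pos: [0.5402, 0.2713, 0.0411]
tool_rot: [0.071, 0.703, -0.071, 0.704]
force: [-1.9, -0.6, 5.7]
finger_gap: 0.592
t: 9.9
tcp_pos: [0.5401, 0.2714, 0.0411]
tool_rot: [0.071, 0.703, -0.071, 0.704]
force: [-2.2, -1.5, 8.2]
finger_gap: 0.595
```

Seated. I'll ease off the downward force and push forward along the fixture's x.

```bash
python3 -m crank '[0.4,0,0,0.8,0,0.4,3.9,-0.8,0.8,0,0.4,7.8,-1.6,0.8,0,0.4,11.8,-2.4,0.8,0,0.4,15.7,-3.2,0.8,0,0.4,17.6,-3.6,0.8,0,0.4,17.6,-3.6,0.8,0]' 80;python3 -m crank '[0.4,2,-0.4,0,0,0.4,3.9,-0.8,0,0,0.4,5.9,-1.2,0,0,0.4,7.8,-1.6,0,0,0.4,7.8,-1.6,0,0]'
python3 - <<'E'
from h import *
s=snap('top','t5.png')
cv2.imwrite('pics/t5c.png',cv2.resize(s['img'][120:200,130:200,::-1],None,fx=7,fy=7))
E
```

```text
t: 10.78
tcp_pos: [0.555, 0.268, 0.0412]
tool_rot: [0.071, 0.705, -0.071, 0.702]
force: [-7.2, 0.0, 10.2]
finger_gap: 0.597
t: 11.4
tcp_pos: [0.5613, 0.2667, 0.0413]
tool_rot: [0.071, 0.706, -0.072, 0.701]
force: [-10.4, 1.9, 12.4]
finger_gap: 0.595
```

View pics/t5c.png

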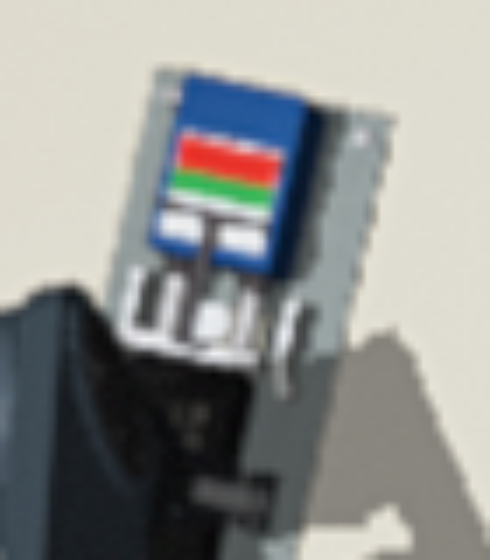

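```bash
python3 -m crank '[0.4,0,0,0.5,0,0.4,0,0,1,0,0.4,0,0,1,0,0.4,0,0,1,0]'; python3 -m crank '[0.4,0,0,0.5,0,0.4,0,0,0.5,0,0.4,0,0,0.5,0]'
python3 - <<'E'
from h import *
st=manip.sense(); m=R.from_quat(st['tool_rot']).as_matrix(); print(m[:,0].round(4))
s=dict(np.load('pics/w4.npz')); 
s=snap('wrist','w5.png');P=cloud(s);print('top z along',[np.nanmedian(P[v,220:245,2]).round(4) for v in (160,180,200,220,240,260,280)])
E
```

```text
t: 11.95
tcp_pos: [0.5626, 0.2665, 0.0413]
tool_rot: [0.071, 0.706, -0.072, 0.701]
force: [-6.4, 2.3, 5.5]
finger_gap: 0.592
t: 12.32
tcp_pos: [0.5643, 0.2661, 0.0414]
tool_rot: [0.071, 0.704, -0.071, 0.703]
force: [-4.2, 1.6, -1.9]
finger_gap: 0.596
[-2.6e-03 -3.0e-04 -1.0e+00]
top z along [np.float64(0.044), np.float64(0.0442), np.float64(0.0448), np.float64(0.0449), np.float64(0.0449), np.float64(0.0447), np.float64(0.0448)]
```

```bash
python3 -m crank '[0.4,1,-0.2,0,0,0.4,2,-0.4,0,0,0.4,3,-0.6,0,0,0.4,4,-0.8,0,0,0.4,4.9,-1,0,0,0.4,4.9,-1,0,0,0.4,4.9,-1,0,0]'
python3 - <<'E'
from h import *
s=snap('top','t6.png')
cv2.imwrite('pics/t6c.png',cv2.resize(s['img'][120:200,130:200,::-1],None,fx=7,fy=7))
E
```

```text
t: 13.25
tcp_pos: [0.569, 0.2651, 0.0414]
tool_rot: [0.071, 0.705, -0.072, 0.702]
force: [-5.9, 2.5, -2.1]
finger_gap: 0.594
```

View pics/t6c.png

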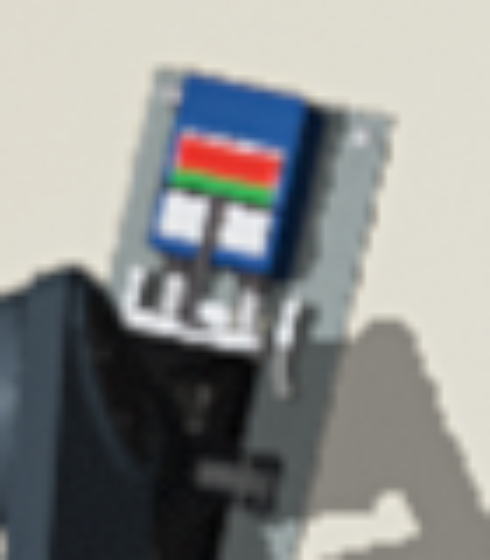

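The pointer is at the lower edge of the green band, and the push is about 6.3 N (about 10 mm). I need about 4–5 mm more.

```bash
python3 -m crank '[0.4,1,-0.2,0,0,0.4,2,-0.4,0,0,0.4,3,-0.6,0,0,0.4,4,-0.8,0,0,0.4,4.4,-0.9,0,0,0.4,4.4,-0.9,0,0,0.4,4.4,-0.9,0,0,0.4,4.4,-0.9,0,0]'
python3 - <<'E'
from h import *
s=snap('top','t7.png')
cv2.imwrite('pics/t7c.png',cv2.resize(s['img'][120:200,130:200,::-1],None,fx=7,fy=7))
s2=snap('scene','s7.png'); cv2.imwrite('pics/s7c.png',cv2.resize(s2['img'][150:210,150:250,::-1],None,fx=7,fy=7))
# pointer profile along fixture x
a=-.202; d=np.array([np.cos(a),np.sin(a),0]); n=np.array([-d[1],d[0],0]); o=np.array([.61476,.25398,.053])
Rm=rot(s)
for off in (-14,14):
  print(off)
  for x in range(52,96,2):
    p=Rm.T@(o+x/1e3*d+off/1e3*n-s['origin']); u=s['fx']*p[0]/p[2]+s['cx'];v=s['fy']*p[1]/p[2]+s['cy']
    print(x,cv2.getRectSubPix(s['img'],(1,1),(float(u),float(v)))[0,0],end=' ')
  print()
E
```

```text
t: 14.3
tcp_pos: [0.5717, 0.2646, 0.0415]
tool_rot: [0.071, 0.706, -0.072, 0.701]
force: [-9.1, 4.7, -0.1]
finger_gap: 0.592
-14
52 [169 186 212] 54 [211 218 227] 56 [234 234 234] 58 [231 232 233] 60 [229 231 233] 62 [228 230 232] 64 [230 231 234] 66 [231 232 235] 68 [228 233 234] 70 [194 210 203] 72 [143 173 156] 74 [ 75 124  91] 76 [ 53 124  71] 78 [ 65 154  78] 80 [137 149  77] 82 [194 121  67] 84 [232  70  49] 86 [235  56  44] 88 [234  50  42] 90 [233  51  42] 92 [232  75  68] 94 [224 106 106] 
14
52 [161 177 202] 54 [208 214 223] 56 [229 231 233] 58 [231 232 233] 60 [229 231 233] 62 [227 229 232] 64 [229 230 233] 66 [230 232 235] 68 [227 232 234] 70 [200 215 210] 72 [155 182 167] 74 [ 87 137 105] 76 [ 53 126  74] 78 [ 60 154  78] 80 [124 150  76] 82 [187 127  67] 84 [225  77  51] 86 [234  55  43] 88 [232  47  39] 90 [231  49  39] 92 [231  68  60] 94 [228 100  97]
```

View pics/t7c.png

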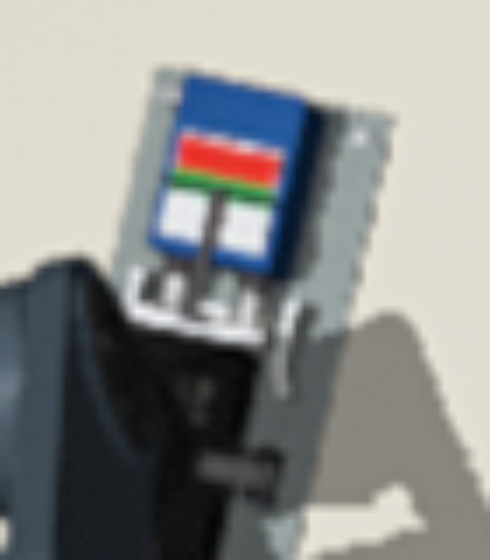

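View pics/s7c.png

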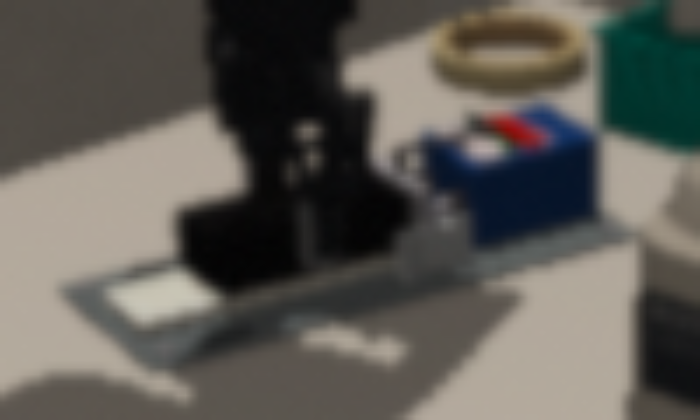

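Pointer centre is at fixture x of about 75 mm, so the stop is in about 13 mm, inside the green (72–82). Now I'll check pose and steadiness.

```bash
python3 -m crank '[0.4,0.5,-0.1,0,0,0.4,1,-0.2,0,0,0.4,1,-0.2,0,0,0.4,1,-0.2,0,0,0.4,1,-0.2,0,0,0.4,1,-0.2,0,0,0.4,1,-0.2,0,0,0.4,1,-0.2,0,0]'; python3 -m crank '[0.4,0,0,0,0,0.4,0,0,0,0,0.4,0,0,0,0,0.4,0,0,0,0,0.4,0,0,0,0,0.4,0,0,0,0,0.4,0,0,0,0,0.4,0,0,0,0]'
python3 - <<'E'
from h import *
s=snap('wrist','w8.png');P=cloud(s)
st=manip.sense(); m=R.from_quat(st['tool_rot']).as_matrix(); print('yaw',np.arctan2(m[1,1],m[0,1]),'want 1.369; qd',np.abs(st['qd']).max(),st['finger_gap'])
print('top z along',[np.nanmedian(P[v,220:245,2]).round(4) for v in (160,180,200,220,240,260)],'L/R',np.nanmedian(P[170:220,205:225,2]),np.nanmedian(P[170:220,285:305,2]))
a=-.202; d=np.array([np.cos(a),np.sin(a)]); n=np.array([-d[1],d[0]]); o=np.array([.61476,.25398])
for v in (175,200,225):
    u=np.where(abs(P[v,:,2]-.045)<.004)[0]; u=u[(u>180)&(u<330)]; A=[(ray(s,x,v,.045)[:2]-o)@n*1e3 for x in (u.min()-.5,u.max()+.5)]; print(v,u.min(),u.max(),np.round(A,1))
s=snap('top','t8.png')
cv2.imwrite('pics/t8c.png',cv2.resize(s['img'][120:200,130:200,::-1],None,fx=7,fy=7))
d=np.r_[d,0];o=np.r_[o,.053];n=np.r_[n,0];Rm=rot(s)
xs=np.arange(64,90,.5);g=[]
for x in xs:
  c=[]
  for off in (-16,-12,-8,8,12,16):
    p=Rm.T@(o+x/1e3*d+off/1e3*n-s['origin']); c.append(cv2.getRectSubPix(s['img'],(1,1),(float(s['fx']*p[0]/p[2]+s['cx']),float(s['fy']*p[1]/p[2]+s['cy'])))[0,0].max())
  g.append(np.mean(c))
print('darkest at',xs[np.argmin(g)],min(g))
E
```

```text
t: 15.4
tcp_pos: [0.5723, 0.2644, 0.0415]
tool_rot: [0.071, 0.706, -0.072, 0.701]
force: [-10.2, 4.1, 0.5]
finger_gap: 0.597
t: 16.4
tcp_pos: [0.5723, 0.2644, 0.0415]
tool_rot: [0.071, 0.706, -0.072, 0.701]
force: [-10.4, 3.6, 0.6]
finger_gap: 0.598
yaw 1.3686749518010928 want 1.369; qd 0.0027741639338866426 0.5896752303168353
top z along [np.float64(0.0446), np.float64(0.0446), np.float64(0.0453), np.float64(0.045), np.float64(0.0451), np.float64(0.0451)] L/R 0.0449230519879545 0.04486398710546581
175 198 313 [-23.8  25.4]
200 199 313 [-24.   26.1]
225 201 312 [-23.8  26.4]
darkest at 75.5 119.83333333333333
```

View pics/t8c.png

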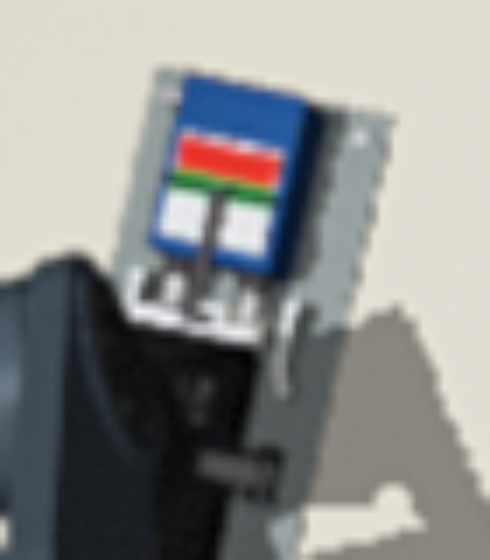

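View pics/w8.png

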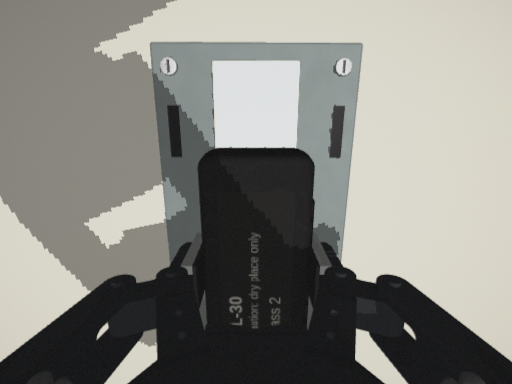

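The brick is flat (top at 0.045), straight and within about 1.5 mm of the centre line. The pointer is at about 75.5 mm, so the stop is in about 13.5 mm, in the green and steady. I'll do a quick check on the bystanders before handing in.

```bash
python3 - <<'E'
from h import *
a=np.load('pics/top0.npz')['img'].astype(int);b=np.load('pics/t8.npz')['img'].astype(int)
D=(abs(a-b).max(2)>60)
for n,(r0,r1,c0,c1) in dict(calc=(208,255,235,272),note=(212,248,337,375),bottles=(170,195,320,380)).items(): print(n,D[r0:r1,c0:c1].sum())
print(manip.sense()['force'],workorder.sign_off())
E
```

```text
calc 0
note 0
bottles 0
the job is handed in; nothing more can be done
[-8.87642718  4.69563034  0.40040112] None
```

I picked up the power supply across its width, carried it over the centrifuge and laid it on the bed. I then pushed its small end between the cheeks against the stop. I handed the job in at about 16.5 s, with the supply still gripped at 80 N and the push held.

**Pointer:** It stood in the green band, at about 75.5 mm on the fixture. That puts the stop about 13–13.5 mm in, and it never came near the red. By the spring figure that is about 8 N on the stop. The wrist force along the push read about 10–11 N over the last two seconds and about 9.6 N at hand-in. I put the excess down to friction on the bed and in the cheeks, but did not measure it separately.

**Pose:** The top of the supply was at 0.045 m, so it is flat on the bed. It was straight with the fixture and within about 1.5 mm of the centre line. The arm stayed still over the last second before hand-in.

**Bystanders:** Comparing the top views from before and after, nothing had changed around the calculator, the notepad or the two bottles.

**Anomalies:**
- The downward force reached about 12 N while I first slid the supply along the bed. I raised the tool 1.5 mm and it dropped to nearly zero.
- A sideways force of about 2–3 N remained at the end, perhaps light contact with a cheek or sensor offset.

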